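# Tip the vial rack back on its base and push it to the stop bar

### The job

The vial rack has been left standing on its long side with its holes facing the robot. Without gripping or lifting it, push it over away from the robot with the fingers so that it stands on its base with the holes up, and push it along the grey board it stands on until its whole long side lies flush against the low metal bar on that board, not sticking out past the ends of the bar; push gently, without ramming it against the bar. Do not disturb the glassware and other things standing around, and take the fingers off the rack at the end.

Things in the scene. Friction and masses are not known exactly. Their poses are not given: they have to be found in the camera images.
- rack: Grey ten-place vial rack (2 x 5 square holes about 23 x 25 mm), 66 mm wide (its x), 156 mm long (y), 34 mm high (z, from base to holes), about 0.1 kg. Origin: centre of the closed base. At the start it stands on a long side, 66 mm tall and 34 mm deep: x up, z level towards the robot (holes to the robot, base to the bar). Righted, z is up and x points to the bar. It slides when pushed low.
- stop_bar: Straight aluminium bar 240 mm long, 24 mm high, 12 mm thick (4 mm thick foot behind), on a fixed grey board, 250 mm wide, reaching 200 mm before and 100 mm behind the bar's face; its top is at z = 0.014. Origin: on the board's top, middle of the bar's face towards the robot; y along the bar, x away from the robot, z up. The rack's base starts 100-140 mm short of it, turned up to 0.18 rad.
- rack_mid (a point): The middle of the rack, 17 mm from the base towards the holes: 33 mm above the board at the start, 17 mm when the rack stands on its base. A push away from the robot near the top tips the rack over its far lower edge; past about 27 degrees it falls on to its base by itself.
- rack_far_side (a point): Middle of the long side that is on top at the start and ends against the bar: 33 mm from the rack's origin along its x, 10 mm above its base. The holed face has a solid rim 7 mm wide along each long edge: 59 to 66 mm above the board at the start (push there to tip), 28 to 34 mm high once righted (a finger pushing level meets it there).
- vial_a: glass sample vial with screw cap, 20 mm across, 54 mm tall, on the board behind the bar; bystander (origin: centre of its underside)
- vial_b: another such vial, 20 x 54 mm, on the board behind the bar; bystander (origin: centre of its underside)
- flask: conical glass flask, 65 mm across, 97 mm tall, on the worktop left of the board; bystander (origin: centre of its underside)
- bulb: rubber pipette bulb with a narrow neck, 50 mm across, 67 mm tall, on the board behind the bar; bystander (origin: centre of its underside)
- beaker: small glass beaker, 54 mm across, 70 mm tall, at the left; bystander (origin: centre of its underside)
- septa: small card box, 45 x 62 x 32 mm high, at the left; bystander (origin: centre of its underside)

How it is judged:
By the outcome, as a careful person would: the job done as asked, in the order asked, and still so for the second after the job is handed in, with the robot touching nothing.
It also fails if it takes over 48 s, if anything falls off the work surface, if the arm or the gripper's body presses on something with over 40 N, if the wrist force passes 120 N, or if a joint passes its speed limit or range.

### The arm

A 7-joint arm with a two-finger parallel gripper is mounted at the origin on a cart in front of the work surface, level with it; the furniture and walls round the work are solid. World frame = base frame: x ahead of the robot, y to its left, z up, the work surface at z = 0. Lengths are in m, angles in rad, forces in N, time in s.
With the tool pointing down it reaches from about 0.35 to 0.9 m from the base axis. Payload 8.1 kg.
Tool frame: the origin (TCP) lies between the finger pads; the fingertips stand 11 mm ahead of it and the grasp point (between the pads) lies 8 mm behind it; z points along the fingers, y is the line along which they close (so a half turn about z gives the same grasp; the last joint's range is limited). The gripper opens to 92 mm and grips with 3 to 60 N. Pads are 19 mm wide; open, the fingers measure 130 mm over their backs; the gripper's body (75 mm by 190 mm) begins 47 mm behind the grasp point.
Start: joints at [1.245, 0.434, 0.025, 1.573, -0.012, 1.134, -0.075], TCP at [0.138, -0.61, 0.238] pointing down, gripper open.
Joint ranges: [-2.62, 2.62], [-0.44, 2.09], [-1.27, 1.32], [0.08, 2.57], [-1.32, 4.46], [0.12, 2], [-2.74, 2.74]. Speed limits (rad/s): [2.22, 2.22, 3.01, 3.01, 3.14, 3.14, 3.14].

### API

Orientations are given as a rotation vector (axis times angle).
In Python, from cell import observe, get_image, camera_params, sign_off gives the robot as it stands.
- The arm moves only by the shell command python3 -m pendant 'ROWS' [FORCE]. ROWS is JSON, one flat list of numbers, 7 for each row, row after row: the shift along the tool's x, y, z in m, then the turn, a rotation vector about the tool's x, y, z in rad, then the finger opening in m, from 0 to 0.0918. In form: [dx, dy, dz, rx, ry, rz, jaw, dx, dy, dz, rx, ry, rz, jaw, ...]. A call has 1 to 10 rows; each row shifts and turns the commanded pose from where the row before left it, along the tool's axes as they then stand; what a row does not reach is not made up. A row lasts 1/8 s, in which the tool goes at most 62.5 mm and 10.7 degrees, less where a joint would pass 70% of its speed; a pose out of reach is approached as far as the arm can. A call is refused whole if a number of a shift passes 0.0625 or a number of a turn 0.188, either way. A call with a gripper value outside its range is refused whole. The fingers move at their own pace and stop on an object; FORCE is the grip in N (left out, the last holds). Time passes only in rows, so rows that do not move let the fingers close. It gives the time, the measured TCP pose, the force, the opening and the grip force at its end, in the units of the state.
- observe(): the state, without advancing time (a new reading comes with each control period).
- get_image(name): name is "side" or "top"; returns the picture (480x640x3 uint8, red, green, blue); there is no depth.
- camera_params(name): a dict with "intrinsics" (3x3 intrinsics, pixels), "dist" ([k1, k2, p1, p2, k3] as OpenCV has them; the pictures are not rectified), "eye" and "rotation" of the camera in the world. Camera axes: x right, y down, z forward; pixel columns grow to the right and rows downward; lengths in m; the calibration is good to about 2 mm. A picture is of the moment at which its call begins. camera_params takes no time and is no camera call.
- sign_off(): hands the job in; it is judged then, once.
The state is a dict: "clock": time; "joints": joint angles; "dq": joint speeds; "joint_efforts": joint torques, N m; "position": TCP position; "ee_rot": TCP orientation; "force": force on the tool from outside, world axes, zero at the start; "ft_torque": the same for the moment, N m; "width": opening from 0.0 (shut) to 1.0 (fully open); "gripper_force": force on a finger pad.
Only numpy, scipy, OpenCV 4.12 (cv2) and the standard library are available. Lean on these libraries where they do the work, as an engineer would, in place of code of your own. Each camera call takes 0.05 s, during which the arm holds its last target. There are 200 camera calls.

## Working session

There is one attempt and no reset: what is moved stays moved. The work goes in short steps, Python scripts to look and compute and a shell command to move; the robot and the scene stay as the last step left them, time stands still between calls to the robot, and variables do not carry over. Pictures are saved under pics/ and viewed, at most 12 in all, crops included, and the job is handed in when it is done.

```bash
mkdir -p pics; cat > h.py <<'E'
import numpy as np,cv2
from cell import observe,get_image,camera_params,sign_off
def shot(n,f):
    im=get_image(n); cv2.imwrite('pics/'+f,im[:,:,::-1]); return im
def ray(n,uv):
    c=camera_params(n); p=cv2.undistortPoints(np.array(uv,float).reshape(-1,1,2),np.array(c['intrinsics']),np.array(c['dist'],float))[:,0]
    d=np.c_[p,np.ones(len(p))]@np.array(c['rotation']).T
    return np.array(c['eye']),d
def onz(n,uv,z):
    e,d=ray(n,uv); return e+d*((z-e[2])/d[:,2])[:,None]
def proj(n,P):
    c=camera_params(n);R=np.array(c['rotation']);e=np.array(c['eye'])
    q=(np.array(P,float).reshape(-1,3)-e)@R
    return cv2.projectPoints(q,np.zeros(3),np.zeros(3),np.array(c['intrinsics']),np.array(c['dist'],float))[0][:,0]
E
python3 - <<'E'
from h import *
for n in('top','side'):
    shot(n,n+'0.png'); c=camera_params(n); print(n,c['eye'],np.round(c['rotation'],3).tolist(),c['intrinsics'],c['dist'])
s=observe();print(s['position'],s['ee_rot'],s['force'],s['clock'])
E
```

```text
top [0.52127165 0.09572017 1.19800144] [-2.201, 2.14, -0.149] [[447.63956606   0.         319.00534975]
 [  0.         447.63956606 241.93406853]
 [  0.           0.           1.        ]] [-0.05359135  0.          0.          0.          0.        ]
side [-0.0479495   0.51608945  0.49489325] [-1.097, 2.044, -1.222] [[451.60996022   0.         319.93344856]
 [  0.         451.60996022 236.41570625]
 [  0.           0.           1.        ]] [-0.01073022  0.          0.          0.          0.        ]
[ 0.13796205 -0.60913629  0.23705036] [-3.12077874e+00 -3.49001211e-01  3.88550469e-04] [ 0.85612088 -0.62237553  0.15536169] 0.1
```

View pics/top0.png

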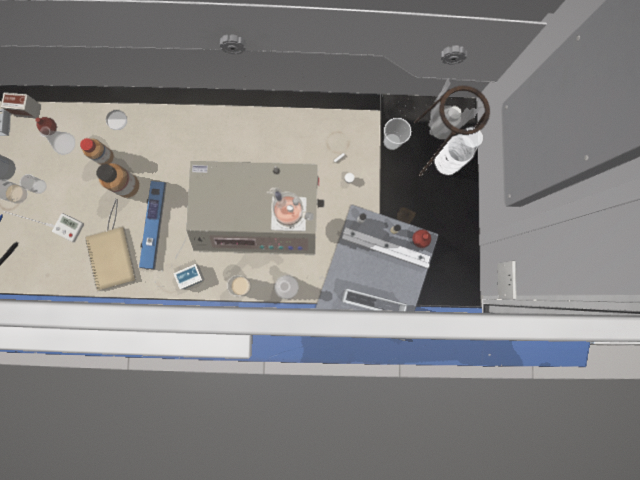

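View pics/side0.png

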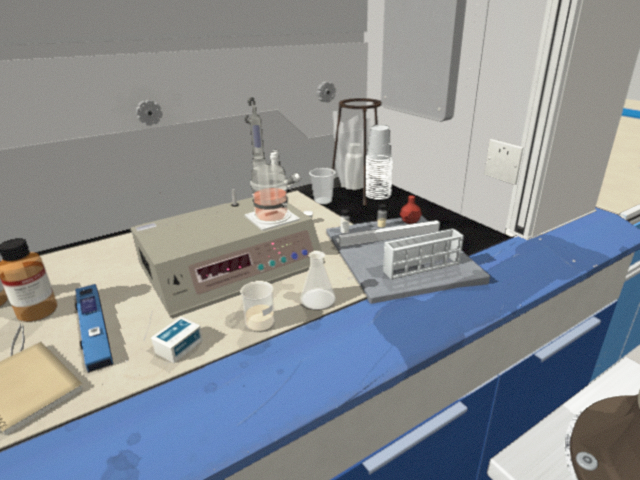

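The top view shows the board (about 315-440, 205-310), the bar from (343,233) to (428,265), and the rack's top at about (345-405, 290-310), partly under the sash. In the side view the rack spans (385-462, 222-277) and the bar lies behind it at about (340-438, 222-245). The camera rotation is a rotation vector, so I'll fix the helper and look at enlarged crops.

```bash
sed -i "s/np.array(c\['rotation'\])/cv2.Rodrigues(np.array(c['rotation'],float))[0]/" h.py
python3 - <<'E'
import cv2
a=cv2.imread('pics/top0.png')[195:325,300:450]; cv2.imwrite('pics/tc.png',cv2.resize(a,None,fx=5.2,fy=4.6 if 0 else 4.6*1.0,interpolation=cv2.INTER_CUBIC) if 0 else cv2.resize(a,(690,598),interpolation=cv2.INTER_CUBIC))
a=cv2.imread('pics/side0.png')[195:305,320:500]; cv2.imwrite('pics/sc.png',cv2.resize(a,(792,484),interpolation=cv2.INTER_CUBIC))
from h import *
print(onz('top',[(160,313),(560,313)],0.6)) 
print(onz('top',[(343,233),(428,265)],0.038), onz('side',[(340,245),(438,222)],0.038))
E
```

```text
[[ 0.49058696  0.29196738  0.6       ]
 [ 0.5037354  -0.24587764  0.6       ]]
[[ 0.68253868  0.01168935  0.038     ]
 [ 0.60482821 -0.21290361  0.038     ]] [[ 0.63787157  0.03707854  0.038     ]
 [ 0.59834642 -0.21048505  0.038     ]]
```

View pics/tc.png

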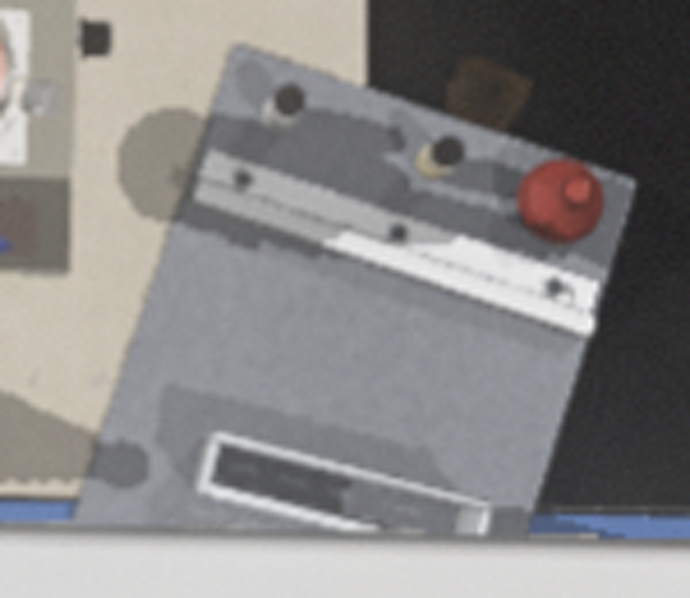

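View pics/sc.png

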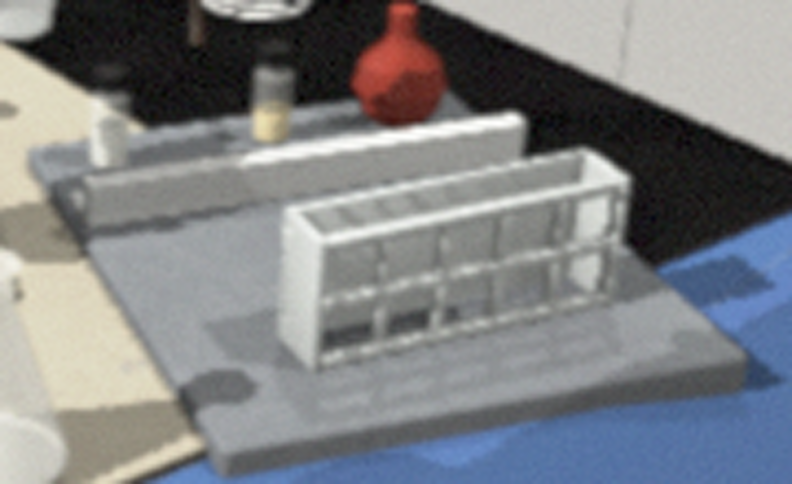

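The top crop shows the bar's front edge running from (193,200) to (590,333), and the rack's top corners at (215,434), (198,490) and (492,505). The side crop shows the rack's top corners at (322,240), (285,208), (630,183) and (585,152).

```bash
python3 - <<'E'
from h import *
np.set_printoptions(precision=4,suppress=True)
T=lambda L:[(300+x/4.6,195+y/4.6) for x,y in L]
S=lambda L:[(320+x/4.4,195+y/4.4) for x,y in L]
bt=onz('top',T([(193,200),(590,333)]),.038); bs=onz('side',S([(85,178),(523,113)]),.038)
rt=onz('top',T([(215,434),(198,490),(492,505)]),.08); rs=onz('side',S([(285,208),(322,240),(630,183),(585,152)]),.08)
for n,b in(('bt',bt),('bs',bs)):
  d=b[0]-b[1];print(n,b.tolist(),'len',np.linalg.norm(d),'yaw',np.arctan2(-d[0],d[1]),'mid',b.mean(0))
print('rack top FL NL FR\n',rt,'\nside FL NL NR FR\n',rs)
b=(bt+bs)/2; m=b.mean(0)
for y in [bt]:
  d=y[0]-y[1]; Y=d/np.linalg.norm(d); X=np.array([Y[1],-Y[0],0]); m=y.mean(0)
  for nm,r in(('t',rt),('s',rs)): print(nm,np.c_[(r-m)@X,(r-m)@Y])
print(onz('top',T([(535,535)]),.014))
print('sash plane x for z', [onz('top',[(360,305),(360,332)],z)[:,0] for z in(.4,.5,.6,.7,.8)])
E
```

```text
bt [[0.6680008319381774, 0.014121922035844933, 0.038000000000000034], [0.598584147129658, -0.2135941560932998, 0.038000000000000034]] len 0.23806152223390506 yaw -0.29589008226778124 mid [ 0.6333 -0.0997  0.038 ]
bs [[0.6745095439125813, 0.013232616565705624, 0.03799999999999998], [0.6021776082379751, -0.21721580760163728, 0.03799999999999992]] len 0.24153340373465318 yaw -0.30413679589943937 mid [ 0.6383 -0.102   0.038 ]
rack top FL NL FR
 [[ 0.5354  0.0024  0.08  ]
 [ 0.5051  0.011   0.08  ]
 [ 0.501  -0.1488  0.08  ]] 
side FL NL NR FR
 [[ 0.5341  0.0044  0.08  ]
 [ 0.503   0.0101  0.08  ]
 [ 0.464  -0.1355  0.08  ]
 [ 0.4967 -0.1425  0.08  ]]
t [[-0.1234  0.0692]
 [-0.1549  0.0685]
 [-0.1122 -0.0855]]
s [[-0.1252  0.0707]
 [-0.1566  0.0671]
 [-0.1515 -0.0836]
 [-0.1182 -0.0807]]
[[ 0.4833 -0.1882  0.014 ]]
sash plane x for z [array([0.5044, 0.4572]), array([0.5065, 0.4652]), array([0.5086, 0.4732]), array([0.5107, 0.4813]), array([0.5129, 0.4893])]
```

```bash
python3 -m pendant '[0.0268,-0.0334,0,0,0,0,0.0918, 0.0268,-0.0334,0,0,0,0,0.0918, 0.0268,-0.0334,0,0,0,0,0.0918, 0.0268,-0.0334,0,0,0,0,0.0918, 0.0268,-0.0334,0,0,0,0,0.0918, 0.0268,-0.0334,0,0,0,0,0.0918, 0.0268,-0.0334,0,0,0,0,0.0918, 0.0268,-0.0334,0,0,0,0,0.0918, 0.0268,-0.0334,0,0,0,0,0.0918, 0.0268,-0.0334,0,0,0,0,0.0918]'
python3 - <<'E'
from h import *
# sash bound: highest z at sash plane visible in side image without sash showing
for z in (.4,.5,.6,.7): print(z, proj('side',[(.48,y,z) for y in(.0,-.1,-.2)]).round().tolist())
E
```

```text
clock: 1.35
position: [0.326, -0.2232, 0.2376]
ee_rot: [3.122, 0.349, -0.0]
force: [-0.2, -0.3, 0.8]
width: 1.002
gripper_force: 0.0
0.4 [[419.0, 70.0], [464.0, 64.0], [504.0, 59.0]]
0.5 [[425.0, -5.0], [472.0, -6.0], [514.0, -6.0]]
0.6 [[431.0, -90.0], [481.0, -85.0], [525.0, -80.0]]
0.7 [[438.0, -189.0], [492.0, -175.0], [538.0, -164.0]]
```

```bash
python3 -m pendant '[0.0268,-0.0334,0,0,0,0,0.0918, 0.0268,-0.0334,0,0,0,0,0.0918, 0.0268,-0.0334,0,0,0,0,0.0918, 0.0268,-0.0334,0,0,0,0,0.0918, 0,0,0,0,0,0.154,0.0918, 0,0,0,0,0,0.154,0.0918, 0,0,0,0,0,0.154,0.0918, 0,0,0,0,0,0,0.0918]'
python3 - <<'E'
from h import *
s=observe();R=cv2.Rodrigues(np.array(s['ee_rot'],float))[0];print(R.round(3).tolist(),s['position'])
X=np.array([.971,-.238]);t=np.array([.484,-.063])-.03*X
d=np.r_[t,.087]-s['position'];print(d,R.T@d)
E
```

```text
clock: 2.35
position: [0.4005, -0.0706, 0.2375]
ee_rot: [3.119, -0.373, -0.001]
force: [0.6, -0.0, -0.1]
width: 1.001
gripper_force: 0.0
[[0.972, -0.236, -0.001], [-0.236, -0.972, -0.0], [-0.001, 0.0, -1.0]] [ 0.40049233 -0.0706053   0.23753209]
[ 0.05437767  0.0147453  -0.15053209] [ 0.04943851 -0.02718444  0.15050284]
```

```bash
python3 -m pendant '[0,-0.009,0.04,0,0,0,0.0918, 0,-0.009,0.04,0,0,0,0.0918, 0,-0.009,0.04,0,0,0,0.0918, 0.01,0,0.0315,0,0,0,0.0918, 0.02,0,0,0,0,0,0.0918, 0.015,0,0,0,0,0,0.0918, 0,0,0,0,0,0,0.0918]'
python3 - <<'E'
from h import *
a=shot('side','s1.png')[170:320,310:510]; cv2.imwrite('pics/s1c.png',cv2.resize(a[:,:,::-1],(800,600),interpolation=cv2.INTER_CUBIC))
s=observe();print(s['position'],s['force'])
E
```

```text
clock: 3.22
position: [0.4521, -0.0553, 0.0865]
ee_rot: [-3.119, 0.374, -0.002]
force: [0.3, 0.4, 0.5]
width: 1.002
gripper_force: 0.0
[ 0.45103839 -0.05515375  0.08645948] [-1.11386971  0.54700817 -0.38083298]
```

View pics/s1c.png

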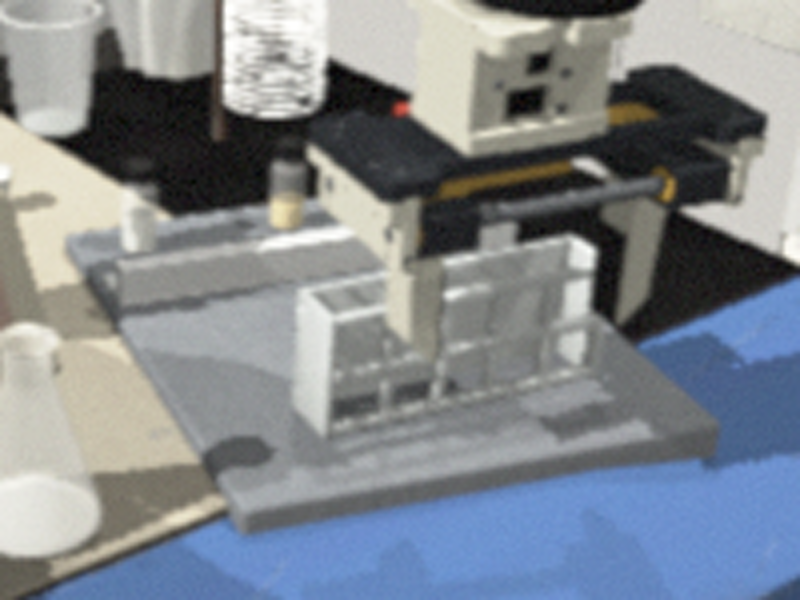

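The fingers are just in front of the holed face, at rim height (left tip (435,360), right tip (625,325)), and the rack is still upright. Next I'll approach and push slowly, rising as it tips.

```bash
python3 -m pendant '[0.008,0,0,0,0,0,0.0918, 0.008,0,0,0,0,0,0.0918, 0.006,0,0,0,0,0,0.0918, 0.004,0,0,0,0,0,0.0918, 0.004,0,-0.001,0,0,0,0.0918, 0.004,0,-0.002,0,0,0,0.0918, 0.004,0,-0.002,0,0,0,0.0918]'
python3 - <<'E'
from h import *
a=shot('side','s2.png')[170:320,310:510]; cv2.imwrite('pics/s2c.png',cv2.resize(a[:,:,::-1],(800,600),interpolation=cv2.INTER_CUBIC))
s=observe();print(s['position'],s['force'])
E
```

```text
clock: 4.15
position: [0.488, -0.0642, 0.0914]
ee_rot: [3.119, -0.375, 0.0]
force: [0.9, 0.0, 0.5]
width: 1.001
gripper_force: 0.0
[ 0.48872749 -0.0642501   0.0916932 ] [ 0.49372308 -0.35026413 -0.62429291]
```

View pics/s2c.png

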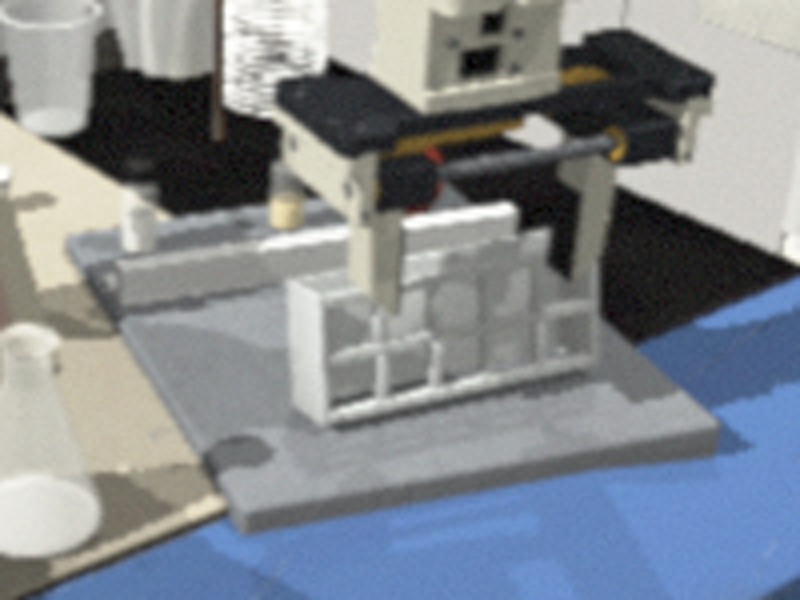

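The rack has started to tip: its near lower edge is lifting (325,425) and the fingers sit on the top rim at (390,310). I'll keep going.

```bash
python3 -m pendant '[0.004,0,-0.001,0,0,0,0.0918, 0.004,0,-0.001,0,0,0,0.0918, 0.004,0,-0.001,0,0,0,0.0918, 0.004,0,-0.001,0,0,0,0.0918, 0.004,0,-0.0005,0,0,0,0.0918, 0.003,0,0,0,0,0,0.0918, 0,0,0,0,0,0,0.0918,0,0,0,0,0,0,0.0918]'
python3 - <<'E'
from h import *
a=shot('side','s3.png')[170:320,310:510]; cv2.imwrite('pics/s3c.png',cv2.resize(a[:,:,::-1],(800,600),interpolation=cv2.INTER_CUBIC))
s=observe();print(s['position'],s['force'])
E
```

```text
clock: 5.2
position: [0.51, -0.0695, 0.0957]
ee_rot: [3.119, -0.375, -0.0]
force: [0.0, 0.6, 0.0]
width: 1.002
gripper_force: 0.0
[ 0.50991256 -0.06951587  0.09566735] [-0.34588769  0.58414484 -0.20060875]
```

View pics/s3c.png

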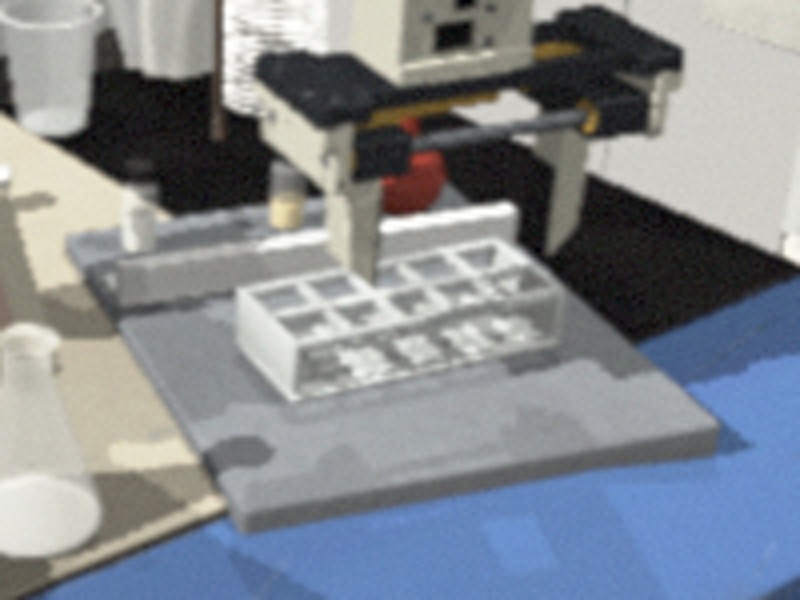

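The rack now stands on its base with the holes up. Its top corners are near-left (295,342), far-left (238,290) and near-right (562,290), and the near-left bottom corner is (295,400).

```bash
python3 - <<'E'
from h import *
np.set_printoptions(precision=4,suppress=True)
S=lambda L:[(310+x/4,170+y/4) for x,y in L]
r=onz('side',S([(295,342),(238,290),(562,290),(498,240)]),.048); q=onz('side',S([(295,400)]),.014)
m=np.array([.6355,-.101,0]);Y=np.array([.2955,.955,0]);X=np.array([.955,-.2955,0])
for P in(r,q): print(P); print(np.c_[(P-m)@X,(P-m)@Y])
s=observe();p=s['position'];print((p-m)@X,(p-m)@Y)
E
```

```text
[[ 0.5379  0.002   0.048 ]
 [ 0.5964 -0.0087  0.048 ]
 [ 0.5005 -0.1445  0.048 ]
 [ 0.5602 -0.1593  0.048 ]]
[[-0.1236  0.0695]
 [-0.0646  0.0766]
 [-0.1161 -0.0814]
 [-0.0547 -0.0779]]
[[0.5377 0.0003 0.014 ]]
[[-0.1233  0.0679]]
-0.1292395653257226 -0.007043739694374775
```

```bash
python3 -m pendant '[-0.013,0,0,0,0,0,0.0918, -0.013,0,0,0,0,0,0.0918, 0,0,0.015,0,0,0.03,0.0918, 0,0,0.015,0,0,0.03,0.0918, 0,0,0.015,0,0,0,0.0918, 0,0,0.0135,0,0,0,0.0918, 0,0,0,0,0,0,0.0918]'
python3 -m pendant '[0.008,0,0,0,0,0,0.0918, 0.006,0,0,0,0,0,0.0918, 0.005,0,0,0,0,0,0.0918, 0.005,0,0,0,0,0,0.0918, 0.005,0,0,0,0,0,0.0918, 0.005,0,0,0,0,0,0.0918, 0.005,0,0,0,0,0,0.0918, 0.005,0,0,0,0,0,0.0918, 0,0,0,0,0,0,0.0918]'
python3 - <<'E'
from h import *
a=shot('side','s4.png')[170:320,310:510]; cv2.imwrite('pics/s4c.png',cv2.resize(a[:,:,::-1],(800,600),interpolation=cv2.INTER_CUBIC))
m=np.array([.6355,-.101,0]);Y=np.array([.2955,.955,0]);X=np.array([.955,-.2955,0])
s=observe();p=s['position'];print((p-m)@X,(p-m)@Y,p[2],s['ee_rot'],s['force'])
E
```

```text
clock: 6.12
position: [0.4839, -0.0633, 0.0362]
ee_rot: [3.106, -0.467, -0.003]
force: [0.2, 0.1, 0.2]
width: 1.004
gripper_force: 0.0
clock: 7.25
position: [0.5274, -0.0765, 0.0372]
ee_rot: [-3.106, 0.469, -0.001]
force: [1.0, 1.4, -0.2]
width: 0.996
gripper_force: 0.0
-0.11076003696907731 -0.008558709465294629 0.03719869977921584 [-3.10643769e+00  4.68549019e-01 -3.86844078e-04] [-0.05945227  0.35002605  0.68480243]
```

View pics/s4c.png

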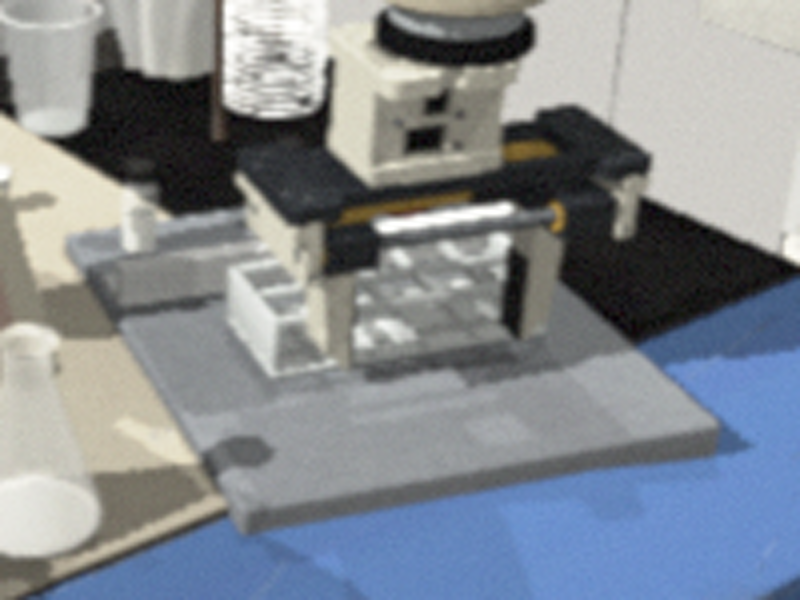

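Both fingers are against the near side, the rack is sliding flat, and about 35 mm remain to the bar. I'll keep pushing, then slow down.

```bash
python3 -m pendant '[0.005,0,0,0,0,0,0.0918, 0.005,0,0,0,0,0,0.0918, 0.005,0,0,0,0,0,0.0918, 0.005,0,0,0,0,0,0.0918, 0.004,0,0,0,0,0,0.0918, 0.003,0,0,0,0,0,0.0918, 0.002,0,0,0,0,0,0.0918, 0.001,0,0,0,0,0,0.0918]'
python3 -m pendant '[0.001,0,0,0,0,0,0.0918, 0.001,0,0,0,0,0,0.0918]'
python3 -m pendant '[0.001,0,0,0,0,0,0.0918, 0.001,0,0,0,0,0,0.0918]'
```

```text
clock: 8.3
position: [0.5556, -0.0852, 0.0372]
ee_rot: [3.106, -0.468, 0.0]
force: [-0.3, -0.4, 1.0]
width: 0.996
gripper_force: 0.3
clock: 8.55
position: [0.5567, -0.0856, 0.0371]
ee_rot: [3.106, -0.468, -0.002]
force: [-4.9, 2.0, 3.3]
width: 1.001
gripper_force: 2.7
clock: 8.8
position: [0.5568, -0.0856, 0.0369]
ee_rot: [3.106, -0.468, -0.008]
force: [-10.7, 4.8, 8.9]
width: 0.999
gripper_force: 5.9
```

The fingers met firm contact at about 12 N. I'll back off, lift and check that the rack is flush.

```bash
python3 -m pendant '[-0.004,0,0,0,0,0,0.0918, -0.02,0,0,0,0,0,0.0918, -0.025,0,0,0,0,0,0.0918, -0.01,0,-0.04,0,0,0,0.0918, -0.01,0,-0.04,0,0,0,0.0918, -0.02,0,-0.04,0,0,0,0.0918, -0.03,0,-0.03,0,0,0,0.0918, -0.03,0,0,0,0,0,0.0918,0,0,0,0,0,0,0.0918]'
python3 - <<'E'
from h import *
a=shot('side','s5.png')[195:265,320:460,::-1]; b=shot('top','t5.png')[210:310,320:450,::-1]
cv2.imwrite('pics/c5.png',np.hstack([cv2.resize(a,(400,600) if 0 else (800,400),interpolation=cv2.INTER_CUBIC)]))
cv2.imwrite('pics/d5.png',cv2.resize(b,(780,600),interpolation=cv2.INTER_CUBIC))
E
```

```text
clock: 9.93
position: [0.4157, -0.0423, 0.1878]
ee_rot: [3.106, -0.467, 0.002]
force: [0.0, 0.4, 0.1]
width: 1.0
gripper_force: 0.0
```

View pics/c5.png

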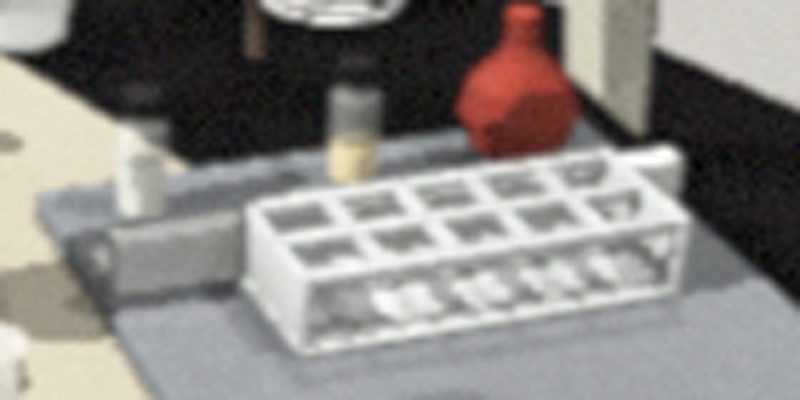

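View pics/d5.png

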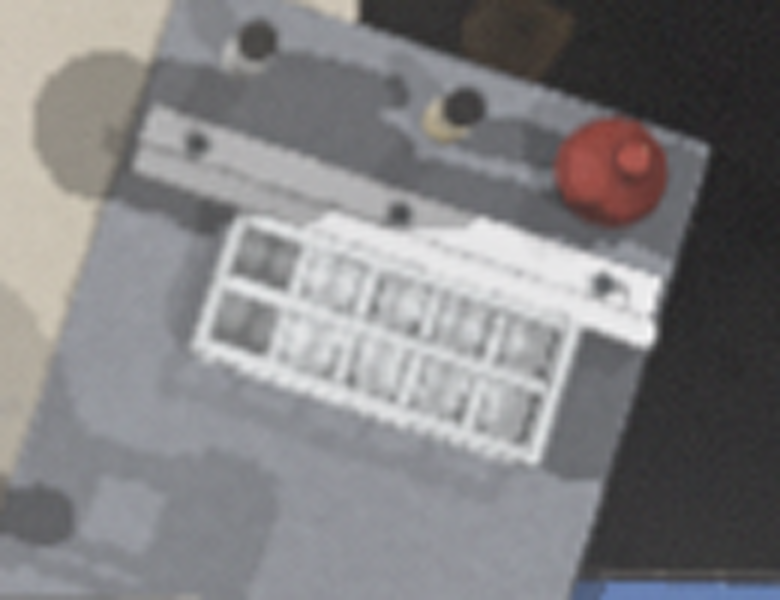

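The rack appears to lie along the bar: near edge (195,348) to (535,462), bar edge (135,172) to (652,346). I'll check the gap with numbers.

```bash
python3 - <<'E'
from h import *
np.set_printoptions(precision=4,suppress=True)
T=lambda L:[(320+x/6,210+y/6) for x,y in L]
b=onz('top',T([(135,172),(652,346)]),.038);r=onz('top',T([(195,348),(535,462),(238,215),(580,322)]),.048)
Y=(b[0]-b[1])/np.linalg.norm(b[0]-b[1]);X=np.array([Y[1],-Y[0],0]);m=b.mean(0);print(m,np.c_[(r-m)@X,(r-m)@Y])
S=lambda L:[(320+x/5.714,195+y/5.714) for x,y in L]
bs=onz('side',S([(112,225),(684,150)]),.038);q=onz('side',S([(305,270),(688,212),(247,208),(618,153)]),.048)
Y=(bs[0]-bs[1])/np.linalg.norm(bs[0]-bs[1]);X=np.array([Y[1],-Y[0],0]);m=bs.mean(0);print(m,Y,np.c_[(q-m)@X,(q-m)@Y])
# brightness profile across rack/bar seam
g=cv2.cvtColor(cv2.imread('pics/t5.png'),cv2.COLOR_BGR2GRAY)
m=np.array([.6345,-.101]);Y=np.array([.2955,.955]);X=np.array([.955,-.2955])
for y in(.06,.03,0,-.03,-.06,-.075):
  P=[np.r_[m+Y*y+X*x,.045] for x in np.arange(-.014,.0121,.002)]
  uv=proj('top',P).astype(np.float32);print(y,cv2.remap(g,uv[:,0],uv[:,1],cv2.INTER_LINEAR).ravel())
E
```

```text
[ 0.6327 -0.101   0.038 ] [[-0.0654  0.071 ]
 [-0.0652 -0.083 ]
 [-0.0049  0.0712]
 [-0.0015 -0.0837]]
[ 0.6386 -0.1034  0.038 ] [0.3313 0.9435 0.    ] [[-0.0724  0.0673]
 [-0.0682 -0.0863]
 [-0.0192  0.0719]
 [-0.014  -0.0835]]
0.06 [141 137 155 186 220 206 181 158 166 167 164 156 150 158]
0.03 [208 208 203 207 213 211 202 211 223 226 224 208 178 162]
0 [181 176 175 188 206 213 210 219 226 228 228 223 205 178]
-0.03 [185 180 181 191 210 215 216 220 228 230 226 216 206 214]
-0.06 [186 177 175 187 205 212 215 221 229 230 226 216 204 217]
-0.075 [134 123 138 166 191 202 202 211 224 230 226 219 211 218]
```

The top view puts the near side parallel to the bar and 65 mm from its face (66 mm would be flush). A light central push with the fingers shut will let the rack settle squarely on the bar.

```bash
python3 -m pendant '[0.035,-0.003,0.02,0,0,0,0, 0.035,0,0.04,0,0,0,0, 0,0,0.04,0,0,0,0, 0,0,0.035,0,0,0,0, 0,0,0.0155,0,0,0,0, 0,0,0,0,0,0,0, 0,0,0,0,0,0,0, 0,0,0,0,0,0,0]' 5
python3 -m pendant '[0.015,0,0,0,0,0,0, 0.015,0,0,0,0,0,0, 0.013,0,0,0,0,0,0, 0.009,0,0,0,0,0,0, 0.005,0,0,0,0,0,0, 0.003,0,0,0,0,0,0, 0.002,0,0,0,0,0,0, 0.001,0,0,0,0,0,0, 0.001,0,0,0,0,0,0]'
python3 -m pendant '[0.001,0,0,0,0,0,0, 0.001,0,0,0,0,0,0]'
```

```text
clock: 11.02
position: [0.4857, -0.0603, 0.0379]
ee_rot: [-3.106, 0.469, -0.004]
force: [0.7, -0.4, 0.2]
width: 0.18
gripper_force: 0.0
clock: 12.15
position: [0.5458, -0.079, 0.0368]
ee_rot: [3.106, -0.468, -0.0]
force: [-0.3, -0.1, -0.5]
width: 0.007
gripper_force: 0.0
clock: 12.4
position: [0.5478, -0.0797, 0.0367]
ee_rot: [3.106, -0.468, -0.0]
force: [-0.6, -0.1, -0.3]
width: 0.006
gripper_force: 0.0
```

```bash
python3 -m pendant '[0.003,0,0,0,0,0,0, 0.002,0,0,0,0,0,0, 0.002,0,0,0,0,0,0, 0.001,0,0,0,0,0,0, 0.001,0,0,0,0,0,0]'
python3 -m pendant '[0.001,0,0,0,0,0,0, 0.001,0,0,0,0,0,0]'
python3 -m pendant '[0.0005,0,0,0,0,0,0, 0.0005,0,0,0,0,0,0]'
```

```text
clock: 13.02
position: [0.5565, -0.0823, 0.0367]
ee_rot: [3.106, -0.468, -0.0]
force: [0.3, 0.4, 0.3]
width: 0.006
gripper_force: 0.0
clock: 13.28
position: [0.558, -0.0827, 0.0367]
ee_rot: [-3.106, 0.468, 0.001]
force: [-3.1, 1.1, 3.2]
width: 0.006
gripper_force: 2.0
clock: 13.52
position: [0.558, -0.0828, 0.0365]
ee_rot: [3.106, -0.468, -0.004]
force: [-6.3, 2.9, 4.8]
width: 0.004
gripper_force: 3.5
```

```bash
python3 -m pendant '[-0.003,0,0,0,0,0,0, -0.02,0,0,0,0,0,0, -0.03,0,0,0,0,0,0, -0.02,0,-0.04,0,0,0,0, -0.02,0,-0.05,0,0,0,0, -0.03,0,-0.04,0,0,0,0, 0,0,0,0,0,0,0, 0,0,0,0,0,0,0]'
python3 - <<'E'
from h import *
b=shot('top','t6.png')[210:310,320:450,::-1]
cv2.imwrite('pics/d6.png',cv2.resize(b,(780,600),interpolation=cv2.INTER_CUBIC))
E
```

```text
clock: 14.52
position: [0.4423, -0.0474, 0.1666]
ee_rot: [3.106, -0.469, 0.002]
force: [0.2, 0.5, 0.0]
width: 0.004
gripper_force: 0.0
```

View pics/d6.png

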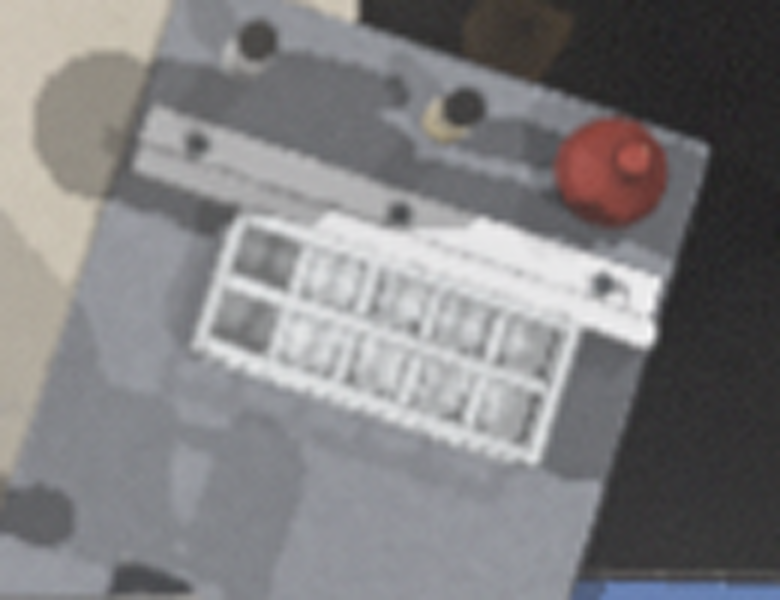

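The rack lies along the bar from (238,215) to (580,322), within the bar's ends. The vials and bulb have not moved, and the fingers are clear.

```bash
python3 -c "from cell import sign_off;print(sign_off())"
```

```text
the job is handed in; nothing more can be done
None
```

The rack was tipped on to its base with the holes up and pushed gently against the bar; in the pictures it lies flush within the bar's ends, the vials and bulb are where they were, the fingers are clear, and the job was handed in at about 14.6 s.

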